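# Sort excavated sherds into finds trays

### The arm

A 6-joint arm with a two-finger parallel gripper is mounted at the origin on the work surface. World frame = base frame: x ahead of the robot, y to its left, z up, the work surface at z = 0. Lengths are in m, angles in degrees, forces in N, time in s.
With the tool pointing down it reaches from about 0.425 to 1.125 m from the base axis. Payload 14.9 kg.
Tool frame: the origin (TCP) lies at the centre of the arm's flange, where the gripper is bolted on; the fingertips stand 191 mm ahead of it and the grasp point (between the pads) lies 172 mm ahead of it (manip.tip_reach is the distance from the TCP to the fingertips, in m); z points along the fingers, y is the line along which they close (so a half turn about z gives the same grasp; the last joint's range is limited). The gripper opens to 91 mm and grips with 3 to 60 N. Pads are 32 mm wide; open, the fingers measure 118 mm over their backs; the gripper's body (76 mm by 178 mm) begins 60 mm behind the grasp point.
Start: joints at [70.113, 21.709, 99.362, -0, 58.929, -1.908], TCP at [0.216, 0.666, 0.405] pointing down, gripper open.
Joint ranges: [-158.91, 158.91], [-42.39, 125.64], [0.06, 152.35], [-60.88, 240.88], [17.5, 164.5], [-176.32, 176.32]. Speed limits (degrees/s): [108.29, 108.29, 136.94, 180, 180, 180].

### API

Orientations are given as a 3x3 rotation matrix whose columns are the frame's x, y, z axes.
In Python, from cell import manip gives the robot as it stands. Calls block until the motion is done:
- manip.move_ptp(position, orientation): joint-space move of the TCP to a pose.
- manip.move_straight(position, attitude=None, vel=0.15, force_limit=None): straight line of the TCP; attitude=None keeps the orientation; vel is the mean speed in m/s. With force_limit (N) it stops when the force on the tool has changed by that much, and returns True; else False.
- manip.move_joints(angles): joint-space move.
- manip.ungrasp() and manip.close_gripper(squeeze=None): open the fingers fully, or close them until they stop; squeeze is the grip in N (None keeps the last).
- manip.hold(seconds).
- manip.ik(position, orientation): joint angles nearest the present ones, or None.
- manip.sense(): the state.
- manip.get_image(name): name is "scene" or "top"; returns the picture (400x640x3 uint8, blue, green, red); there is no depth.
- manip.camera_params(name): a dict with "fx", "fy", "cx", "cy" (pixels), "R" (3x3) and "t" (3): a world point X has camera coordinates R X + t. Camera axes: x right, y down, z forward; pixel columns grow to the right and rows downward; lengths in m; the calibration is good to about 2 mm. A picture is of the moment at which its call begins. camera_params takes no time and is no camera call.
A pose or a line that the arm cannot do raises manip.PlanningError and nothing moves.
- manip.finish_job(): hands the job in; it is judged then, once.
The state is a dict: "clock": time; "joint_pos": joint angles; "joint_velocities": joint speeds; "joint_torque": joint torques, N m; "tool_pos": TCP position; "eef_rot": TCP orientation; "contact_force": force on the tool from outside, world axes, zero at the start; "wrist_torque": the same for the moment, N m; "opening": finger opening in m; "grip_force": force on a finger pad.
Only numpy, scipy, OpenCV 4.12 (cv2) and the standard library are available. Lean on these libraries where they do the work, as an engineer would, in place of code of your own. Each camera call takes 0.05 s, during which the arm holds its last target. There are 200 camera calls.

### The job

Sort the five potsherds on the mat: lay the two curved jar handles in the long narrow tray, the two flat wall sherds in the square tray, and the round jar foot in the round dish. Set each down gently, never dropping one, so that it lies flat on the floor of its tray, upper side still up, beside and not on top of its neighbour or the rim. Leave the glass jar and the brush pot standing where they are.

Things in the scene. Friction and masses are not known exactly. Their poses are not given: they have to be found in the camera images.
- wall_large: Flat slab of jar wall with two straight parallel long edges along its own x and ragged ends. 70 mm long (x), 52 mm across the straight edges (y), 12 mm thick. The straight edges run over the middle 47 mm. Origin: centre of the underside, z up. Plain fired clay, loose, starts flat on the table (on a paper-thin grey mat). 50 to 105 g.
- wall_small: Flat slab of jar wall with two straight parallel long edges along its own x and ragged ends. 51 mm long (x), 36 mm across the straight edges (y), 12 mm thick. The straight edges run over the middle 36 mm. Origin: centre of the underside, z up. Plain fired clay, loose, starts flat on the table (on a paper-thin grey mat). 25 to 50 g.
- handle_long: C-shaped jar handle lying on its side: a bar 20 mm wide, 18 mm high. Origin: underside, middle of the bar at the top of the bow; there the bar runs along its own x: grip it across, along y (20 mm). z up. The arms bend towards its -y. Overall 95 mm in x, y from 10 to -36 mm; 20 mm high at its ends. Plain fired clay, loose, starts flat on the table (on a paper-thin grey mat). 50 to 100 g.
- handle_short: C-shaped jar handle lying on its side: a bar 20 mm wide, 18 mm high. Origin: underside, middle of the bar at the top of the bow; there the bar runs along its own x: grip it across, along y (20 mm). z up. The arms bend towards its -y. Overall 75 mm in x, y from 10 to -29 mm; 20 mm high at its ends. Plain fired clay, loose, starts flat on the table (on a paper-thin grey mat). 35 to 70 g.
- foot: Round foot of a jar: a thick disc 22 mm high, 56 mm in diameter from 9 mm above its underside to its top, narrowing to 44 mm at the underside. Origin: centre of the underside, z up (its axis). Plain fired clay, loose, starts flat on the table (on a paper-thin grey mat). 60 to 130 g.
- tray_long: Long narrow white plastic tray, fixed: outside 105 mm (x) by 212 mm (y), 22 mm high, walls and floor 4 mm thick, open top. Origin: centre of its underside, on the table; inner floor at z = 4 mm. For the two handles.
- tray_square: Square white plastic tray, fixed: outside 155 by 155 mm, 22 mm high, walls and floor 4 mm thick, open top, sides along its x and y. Origin: centre of its underside, on the table; inner floor at z = 4 mm. For the two flat wall sherds.
- dish_round: Round white dish, fixed: 132 mm across the rim, 120 mm across the foot, 22 mm high, walls and floor 4 mm thick (inner floor about 112 mm across), open top. Origin: centre of its underside, on the table; inner floor at z = 4 mm. For the jar foot.
- jar: Bystander: glass jar with a green lid, 52 mm in diameter, 75 mm high, loose. Origin: centre of its underside. To be left alone.
- brush_pot: Bystander: grey pot of brushes, 72 mm in diameter, 85 mm high, the brushes sticking up to 170 mm, loose. Origin: centre of its underside. To be left alone.
Things that resemble listed ones, but are neither listed nor needed, are in the scene too. Leave any green look-alike of the tray_square alone.

How it is judged (in metres and radians):
At the end, for the whole second after the job is handed in: Handles in the long tray (origins within 45 mm in x, 97 in y of its centre), wall sherds in the square one (within 70 mm in x and y), foot within 35 mm of the dish's centre; undersides under 9 mm above the table, upper sides up within 0.12 rad, at rest (0.02 m/s, 0.2 rad/s) (x of wall_large in the frame of tray_square between -0.07 and 0.07 m and y of wall_large in the frame of tray_square between -0.07 and 0.07 m and z of each of wall_large, wall_small in the frame of tray_square below 0.009 m and angle between each of wall_large, wall_small, handle_long, handle_short, foot's own z axis and vertical below 0.12 rad and linear speed of each of wall_large, wall_small, handle_long, handle_short, foot below 0.02 m/s and angular speed of each of wall_large, wall_small, handle_long, handle_short, foot below 0.2 rad/s and x of wall_small in the frame of tray_square between -0.07 and 0.07 m and y of wall_small in the frame of tray_square between -0.07 and 0.07 m and x of handle_long in the frame of tray_long between -0.045 and 0.045 m and y of handle_long in the frame of tray_long between -0.097 and 0.097 m and z of each of handle_long, handle_short in the frame of tray_long below 0.009 m and x of handle_short in the frame of tray_long between -0.045 and 0.045 m and y of handle_short in the frame of tray_long between -0.097 and 0.097 m and horizontal distance between foot and dish_round below 0.035 m and z of foot in the frame of dish_round below 0.009 m); the robot touches nothing.
It fails at once if a sherd is dropped: it moves faster than 0.6 m/s while out of the fingers (a fall of about 18 mm) ((contact force between the fingers and wall_large below 0.01 N and linear speed of wall_large above 0.6 m/s) or (contact force between the fingers and wall_small below 0.01 N and linear speed of wall_small above 0.6 m/s) or (contact force between the fingers and handle_long below 0.01 N and linear speed of handle_long above 0.6 m/s) or (contact force between the fingers and handle_short below 0.01 N and linear speed of handle_short above 0.6 m/s) or (contact force between the fingers and foot below 0.01 N and linear speed of foot above 0.6 m/s)).
It fails at once if the glass jar is pushed more than 20 mm or tipped (distance of jar from where it was at the start of the episode above 0.02 m or angle between jar's own z axis and vertical above 0.3 rad).
It fails at once if the brush pot is pushed more than 20 mm or tipped (distance of brush_pot from where it was at the start of the episode above 0.02 m or angle between brush_pot's own z axis and vertical above 0.3 rad).
It also fails if it takes over 122 s, if anything falls off the work surface, if the arm or the gripper's body presses on something with over 40 N, if the wrist force passes 120 N, or if a joint passes its speed limit or range.

## Working session

There is one attempt and no reset: what is moved stays moved. The work goes in short steps, each a Python script; the robot and the scene stay as the last script left them, time stands still between calls to the robot, and variables do not carry over. Pictures are saved under pics/ and viewed, at most 14 in all, crops included, and the job is handed in when it is done.

```bash
mkdir -p pics; ls; python3 - <<'E'
from cell import manip
import cv2
for n in("top","scene"):
    cv2.imwrite(f"pics/{n}0.png",manip.get_image(n)); p=manip.camera_params(n); print(n,p, -p["R"].T@p["t"])
print(manip.sense())
E
```

```text
pics
top {'fx': 418.75503550589593, 'fy': 418.75503550589593, 'cx': 323.3864248845686, 'cy': 201.1818305756694, 'R': array([[-0.01533354, -0.99964983,  0.02156615],
       [-0.98969067,  0.01210201, -0.14270924],
       [ 0.14239828, -0.02353205, -0.98952967]]), 't': array([-0.0061042 ,  0.52401252,  0.98580297])} [0.37814006 0.01075429 1.05039436]
scene {'fx': 411.0308693949863, 'fy': 411.0308693949863, 'cx': 319.46293821294984, 'cy': 208.59712862367292, 'R': array([[-0.54894027,  0.83574111,  0.01419094],
       [ 0.66350117,  0.44600779, -0.6007023 ],
       [-0.50836087, -0.32033398, -0.79934683]]), 't': array([ 0.28026326, -0.29838535,  1.41423723])} [1.07076969 0.3518829  0.94724809]
{'clock': 0.1, 'joint_pos': array([ 7.01123147e+01,  2.17368997e+01,  9.93885800e+01,  4.59556785e-04,
        5.89283946e+01, -1.91029223e+00]), 'joint_velocities': array([ 0.07018885, -0.04881878, -0.03848047,  0.04201919, -0.02270991,
       -0.05612689]), 'joint_torque': array([ 2.89424934e-03, -7.65034890e+01, -4.35298777e+01,  6.52996916e-02,
        3.98291310e-02, -4.42117289e-05]), 'tool_pos': array([0.21603416, 0.66568404, 0.40416864]), 'eef_rot': array([[-9.51177085e-01,  3.08645504e-01, -3.26323462e-04],
       [ 3.08645674e-01,  9.51176677e-01, -8.81869054e-04],
       [ 3.82063471e-05, -9.39531961e-04, -9.99999558e-01]]), 'contact_force': array([ 0.26930865, -0.20378527, -1.06411666]), 'wrist_torque': array([ 0.01517453,  0.01771854, -0.01153197]), 'grip_force': 0.0, 'opening': 0.09112898859458331}
```

View pics/top0.png

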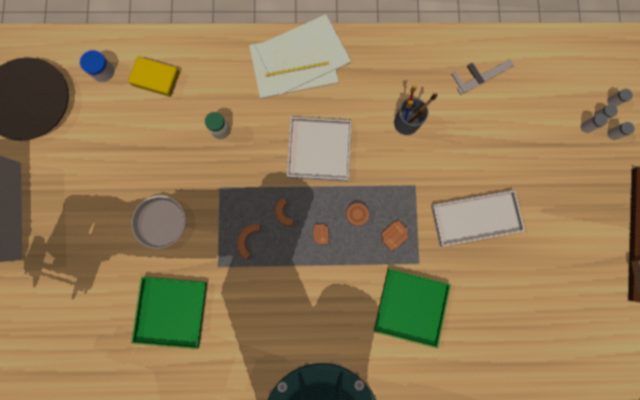

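View pics/scene0.png

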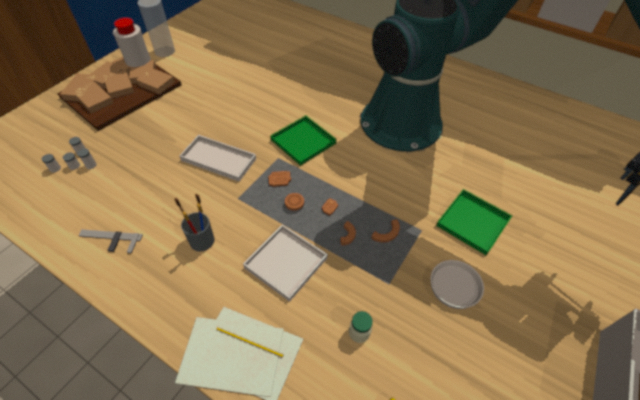

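Top view: the mat holds handle_long (248,241), handle_short (285,212), wall_small (321,234), foot (358,214) and wall_large (395,235). The white trays are the square one (320,148), the long one (478,217) and the dish (159,222). The green squares at (170,312) and (412,306) resemble tray_square. The white tray fits the description, so I'll use it. Next I measure and confirm in an enlarged crop.

```bash
cat > vis.py <<'E'
import numpy as np, cv2
from cell import manip
def project(name,X):
    p=manip.camera_params(name); c=np.atleast_2d(X)@p["R"].T+p["t"]
    return np.c_[c[:,0]/c[:,2]*p["fx"]+p["cx"], c[:,1]/c[:,2]*p["fy"]+p["cy"]]
def cast(name,uv,z):
    p=manip.camera_params(name); uv=np.atleast_2d(uv).astype(float)
    d=np.c_[(uv[:,0]-p["cx"])/p["fx"],(uv[:,1]-p["cy"])/p["fy"],np.ones(len(uv))]@p["R"]
    C=-p["R"].T@p["t"]; return (C+d*((z-C[2])/d[:,2])[:,None])[:,:2]
def blobs(img,kind,amin,S=4):
    """contours in pixels (subpixel by S-fold upscaling)"""
    big=cv2.resize(img,None,fx=S,fy=S,interpolation=cv2.INTER_CUBIC)
    h=cv2.cvtColor(big,cv2.COLOR_BGR2HSV); b=big.astype(int)
    if kind=="clay": m=((b[...,2]-b[...,0]>35)&(h[...,0]<14)&(h[...,1]>95))
    else: m=(h[...,1]<45)&(h[...,2]>105)
    m=cv2.morphologyEx(m.astype(np.uint8)*255,cv2.MORPH_OPEN,np.ones((5,5)))
    cs,_=cv2.findContours(m,cv2.RETR_EXTERNAL,cv2.CHAIN_APPROX_NONE)
    return [(c[:,0,:]+.5)/S-.5 for c in cs if cv2.contourArea(c)>amin*S*S]
E
python3 - <<'E'
from vis import *
im=cv2.imread("pics/top0.png"); S=4; out=cv2.resize(im,None,fx=S,fy=S,interpolation=cv2.INTER_CUBIC)
for k,z in(("clay",.018),("white",.022)):
    for c in blobs(im,k,120):
        if k=="clay" and not(210<c[:,0].mean()<425 and 180<c[:,1].mean()<270): continue
        w=cast("top",c,z).astype(np.float32); r=cv2.minAreaRect(w)
        print(k,c.mean(0).round(1),"ctr",np.round(r[0],4),"size",np.round(r[1],4),"ang",round(r[2],1))
        cv2.polylines(out,[np.int32((c+.5)*S-.5)],True,(255,255,0) if k=="clay" else (0,0,255),1)
cv2.imwrite("pics/crop1.png",out[100*S:280*S,210*S:410*S][:600,:800])
cv2.imwrite("pics/crop2.png",cv2.resize(out[110*S:250*S,100*S:530*S],(800,260)))
E
```

```text
clay [320.8 233.6] ctr [ 0.4461 -0.0061] size [0.0363 0.0505] ang 89.3
clay [246.7 238.9] ctr [0.4356 0.1758] size [0.043  0.0903] ang 69.0
clay [394.3 234.9] ctr [ 0.4406 -0.1883] size [0.0538 0.0687] ang 40.3
clay [357.1 213.7] ctr [ 0.4942 -0.0975] size [0.0567 0.0569] ang 89.2
clay [282.9 212.9] ctr [0.499  0.0882] size [0.071  0.0353] ang 18.9
white [161.  222.3] ctr [0.4791 0.3844] size [0.1115 0.1121] ang 63.2
white [477.6 217.8] ctr [ 0.4808 -0.3972] size [0.1043 0.2138] ang 9.7
white [318.9 148.6] ctr [ 0.6618 -0.0038] size [0.154  0.1563] ang 86.1
white [463.8  83. ] ctr [ 0.8421 -0.3852] size [0.0554 0.0554] ang 27.8
white [496.6  70. ] ctr [ 0.8684 -0.4741] size [0.0162 0.091 ] ang 28.5
white [298.3  59.1] ctr [0.8947 0.0486] size [0.1853 0.2521] ang 24.2
```

```bash
python3 - <<'E'
import cv2
im=cv2.imread("pics/crop1.png"); print(im.shape)
E
```

```text
(600, 800, 3)
```

View pics/crop1.png

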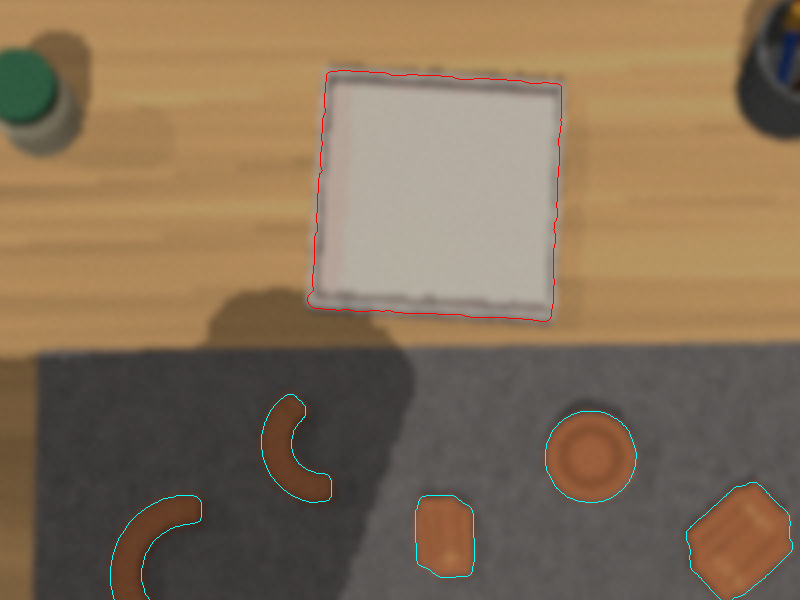

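View pics/crop2.png

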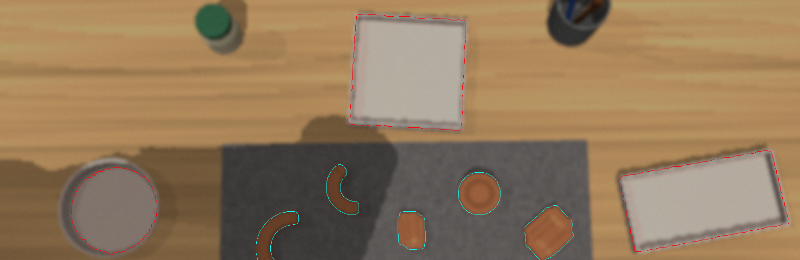

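The enlarged crops confirm the white tray_square at (320,148), beside a green jar and the brush pot. The C-handles open to the right, and the wall-sherd and foot contours are clean. The dish contour only caught the floor. Next I refine the dish centre and check clearances for the handles, because the open fingers (118 mm) are wider than the long tray (97 mm inside).

```bash
cat > geo.py <<'E'
from vis import *
im=cv2.imread("pics/top0.png")
rot=lambda a:np.array([[np.cos(a),-np.sin(a)],[np.sin(a),np.cos(a)]])
def fingers(o,a,shift=0):  # finger rectangles, open; a=angle of handle x; closing dir = a+90
    R=rot(a); F=[]
    for s in(-1,1):
        F.append(o+np.array([[x,s*y+shift] for x,y in((-.016,.0455),(.016,.0455),(.016,.059),(-.016,.059))])@R.T)
    return F
def sep(P,Q):  # signed distance, negative if P points inside Q hull
    d=lambda A,B:min(-cv2.pointPolygonTest(np.float32(B).reshape(-1,1,2),(float(a[0]),float(a[1])),True) for a in A)
    return min(d(P,Q),d(Q,P))
dens=lambda P:np.vstack([np.linspace(P[i],P[(i+1)%len(P)],12) for i in range(len(P))])
C={}
for c in blobs(im,"clay",120):
    if 180<c[:,1].mean()<270:C[{246:"L",282:"S",320:"w",357:"f",394:"W"}[int(c[:,0].mean())]]=cast("top",c,.016)
aL,aS=np.radians(-21),np.radians(18.9)
oL=np.array([.4356,.1758])+.013*rot(aL)[:,1]; oS=np.array([.499,.0882])+.0095*rot(aS)[:,1]
E
python3 - <<'E'
from geo import *
S=4;big=cv2.resize(im[180:265,115:205],None,fx=S,fy=S,interpolation=cv2.INTER_CUBIC)
h=cv2.cvtColor(big,cv2.COLOR_BGR2HSV);m=(h[...,1]<80).astype(np.uint8)*255
m=cv2.morphologyEx(m,cv2.MORPH_OPEN,np.ones((9,9)))
c=max(cv2.findContours(m,0,cv2.CHAIN_APPROX_NONE)[0],key=cv2.contourArea)[:,0]
w=cast("top",(c+.5)/S-.5+[115,180],.022).astype(np.float32)
print("rim",cv2.minEnclosingCircle(w),cv2.fitEllipse(w))
for z in(.004,):
    b=[c for c in blobs(im,"white",120) if abs(c[:,0].mean()-161)<4][0]; print("floor",cv2.fitEllipse(cast("top",b,z).astype(np.float32)))
print("o",oL,oS)
print("pick L vs S",[round(sep(dens(f),C["S"])*1e3,1) for f in fingers(oL,aL)])
for sh in(0,-.01,-.02,-.025):
  print("pick S",sh,[[round(sep(dens(f),C[k])*1e3,1) for f in fingers(oS,aS,sh)] for k in"LwS"])
for nm,o,a in(("L",oL,aL),("S",oS,aS)):
  loc=(C[nm]-o)@rot(a); print(nm,"local",(loc.min(0)*1e3).round(1),(loc.max(0)*1e3).round(1))
  for ph in range(0,70,5):
    q=loc@rot(np.radians(ph)).T*1e3; f=59*np.sin(np.radians(ph))+16*np.cos(np.radians(ph)); fy=59*np.cos(np.radians(ph))+16*np.sin(np.radians(ph))
    print(ph,"x",q[:,0].min().round(),q[:,0].max().round(),"y",q[:,1].min().round(),q[:,1].max().round(),"fx",round(f),"fy",round(fy))
E
```

```text
Traceback (most recent call last):
  File "geo.py", line 15, in <module>
    if 180<c[:,1].mean()<270:C[{246:"L",282:"S",320:"w",357:"f",394:"W"}[int(c[:,0].mean())]]=cast("top",c,.016)
                               ~~~~~~~~~~~~~~~~~~~~~~~~~~~~~~~~~~~~~~~~~^^^^^^^^^^^^^^^^^^^^
KeyError: 637
```

```bash
sed -i 's/if 180<c\[:,1\].mean()<270:/if 180<c[:,1].mean()<270 and c[:,0].mean()<500:/' geo.py
python3 - <<'E'
from geo import *
S=4;big=cv2.resize(im[180:265,115:205],None,fx=S,fy=S,interpolation=cv2.INTER_CUBIC)
h=cv2.cvtColor(big,cv2.COLOR_BGR2HSV);m=(h[...,1]<80).astype(np.uint8)*255
m=cv2.morphologyEx(m,cv2.MORPH_OPEN,np.ones((9,9)))
c=max(cv2.findContours(m,0,cv2.CHAIN_APPROX_NONE)[0],key=cv2.contourArea)[:,0]
w=cast("top",(c+.5)/S-.5+[115,180],.022).astype(np.float32)
print("rim",cv2.minEnclosingCircle(w),cv2.fitEllipse(w))
b=[c for c in blobs(im,"white",120) if abs(c[:,0].mean()-161)<4][0]; print("floor",cv2.fitEllipse(cast("top",b,.004).astype(np.float32)))
print("o",oL,oS)
print("pick L vs S",[round(sep(dens(f),C["S"])*1e3,1) for f in fingers(oL,aL)])
for sh in(0,-.01,-.02,-.025):
  print("pick S",sh,[[round(sep(dens(f),C[k])*1e3,1) for f in fingers(oS,aS,sh)] for k in"LwS"])
for nm,o,a in(("L",oL,aL),("S",oS,aS)):
  loc=(C[nm]-o)@rot(a); print(nm,"local",(loc.min(0)*1e3).round(1),(loc.max(0)*1e3).round(1))
  for ph in range(0,60,5):
    r=np.radians(ph);q=loc@rot(r).T*1e3
    print(ph,"x",q[:,0].min().round(),q[:,0].max().round(),"y",q[:,1].min().round(),q[:,1].max().round(),"fx",round(59*np.sin(r)+16*np.cos(r)),"fy",round(59*np.cos(r)+16*np.sin(r)))
E
```

```text
rim ((0.4819250702857971, 0.391145795583725), 0.06658671051263809) ((0.48166704177856445, 0.39116549491882324), (0.130722776055336, 0.13171449303627014), 111.43475341796875)
floor ((0.4803681969642639, 0.3906581401824951), (0.11259052902460098, 0.11417058110237122), 60.291297912597656)
o [0.44025878 0.18793655] [0.49592278 0.09718781]
pick L vs S [54.2, 121.1]
pick S 0 [[98.3, -6.0], [40.7, 123.2], [19.5, 37.3]]
pick S -0.01 [[108.3, 3.8], [37.4, 113.9], [29.2, 27.3]]
pick S -0.02 [[118.3, 13.8], [36.5, 104.7], [39.1, 17.3]]
pick S -0.025 [[123.3, 18.8], [36.5, 100.2], [44.1, 12.3]]
L local [-45.2 -34.3] [45.2  8.8]
0 x -45.0 45.0 y -34.0 9.0 fx 16 fy 59
5 x -43.0 47.0 y -37.0 9.0 fx 21 fy 60
10 x -40.0 49.0 y -40.0 10.0 fx 26 fy 61
15 x -37.0 51.0 y -42.0 10.0 fx 31 fy 61
20 x -35.0 52.0 y -44.0 11.0 fx 35 fy 61
25 x -32.0 52.0 y -46.0 13.0 fx 39 fy 60
30 x -29.0 53.0 y -48.0 14.0 fx 43 fy 59
35 x -26.0 53.0 y -50.0 16.0 fx 47 fy 58
40 x -23.0 53.0 y -51.0 18.0 fx 50 fy 55
45 x -21.0 52.0 y -52.0 21.0 fx 53 fy 53
50 x -18.0 51.0 y -53.0 23.0 fx 55 fy 50
55 x -16.0 50.0 y -53.0 26.0 fx 58 fy 47
S local [-35.3 -27.1] [35.8  8.2]
0 x -35.0 36.0 y -27.0 8.0 fx 16 fy 59
5 x -33.0 37.0 y -29.0 9.0 fx 21 fy 60
10 x -31.0 39.0 y -31.0 9.0 fx 26 fy 61
15 x -29.0 40.0 y -32.0 9.0 fx 31 fy 61
20 x -27.0 40.0 y -34.0 10.0 fx 35 fy 61
25 x -25.0 41.0 y -36.0 11.0 fx 39 fy 60
30 x -23.0 41.0 y -37.0 12.0 fx 43 fy 59
35 x -21.0 41.0 y -39.0 14.0 fx 47 fy 58
40 x -19.0 41.0 y -40.0 16.0 fx 50 fy 55
45 x -17.0 40.0 y -41.0 17.0 fx 53 fy 53
50 x -15.0 39.0 y -41.0 19.0 fx 55 fy 50
55 x -14.0 38.0 y -41.0 21.0 fx 58 fy 47
```

```bash
cat > job.py <<'E'
from vis import *
from geo import rot
R2=lambda a:rot(np.radians(a))
def att(xang):  # tool down, closing line along (xang+90)
    """of the two half-turn equivalents, take the one with j6 nearest its middle"""
    out=[]
    for k in(0,180):
        y=np.r_[R2(xang+k)[:,1],0]; z=np.array([0,0,-1.]); out.append(np.c_[np.cross(y,z),y,z])
    return out
P=lambda xy,tip:np.r_[xy,tip+manip.tip_reach]
def pick_place(src,a0,dst,a1,tip,width,floor=.0045,shift=0,hi=.10,squeeze=30):
    """src,dst: sherd origins; a: angle of sherd x; tip: fingertip height over the sherd's underside"""
    src,dst=np.array(src),np.array(dst); s=src+shift*R2(a0)[:,1]
    best=None
    for A,B in zip(att(a0),att(a1)):
        q=[manip.ik(P(s,hi),A),manip.ik(P(dst,hi),B)]
        if all(v is not None for v in q):
            c=max(abs(v[5]) for v in q)
            if best is None or c<best[0]: best=(c,A,B)
    _,A,B=best
    manip.move_ptp(P(s,hi),A)
    hit=manip.move_straight(P(s,tip),force_limit=20)
    if hit: print("HIT on descent",manip.sense()["tool_pos"]); manip.move_straight(P(s,hi)); return False
    manip.close_gripper(squeeze); w=manip.sense()["opening"]
    manip.move_straight(P(s,hi),vel=.12)
    st=manip.sense(); print("width",round(w,4),"lifted",round(st["opening"],4),"grip",round(st["grip_force"],1))
    if abs(st["opening"]-width)>.005: print("BAD GRIP"); return False
    manip.move_ptp(P(dst,hi),B)
    manip.move_straight(P(dst,tip+floor+.015))
    hit=manip.move_straight(P(dst,tip+floor+.0005),vel=.04,force_limit=12)
    print("touch",hit,"underside",round(manip.sense()["tool_pos"][2]-manip.tip_reach-tip,4))
    manip.ungrasp(); print("f",manip.sense()["contact_force"].round(1))
    manip.move_straight(P(dst,hi)); print("t",round(manip.sense()["clock"],1)); return True
tL,aT=np.array([.4808,-.3972]),9.7
inL=lambda x,y:tL+R2(aT)@[x,y]
tS,aQ=np.array([.6618,-.0038]),-3.9
inS=lambda x,y:tS+R2(aQ)@[x,y]
E
python3 - <<'E'
from job import *
print(pick_place([.4959,.0972],18.9,inL(0,-.039),aT,.004,.020,shift=-.018))
cv2.imwrite("pics/top1.png",cv2.resize(manip.get_image("top")[160:290,210:540],None,fx=2.4,fy=2.4,interpolation=cv2.INTER_CUBIC))
E
```

```text
width 0.0279 lifted 0.0282 grip 27.4
BAD GRIP
False
```

```bash
python3 - <<'E'
from job import *
i=manip.get_image("scene"); cv2.imwrite("pics/scene1.png",cv2.resize(i[120:320,230:490],None,fx=3,fy=3,interpolation=cv2.INTER_CUBIC))
E
```

```text
(no output)
```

View pics/scene1.png

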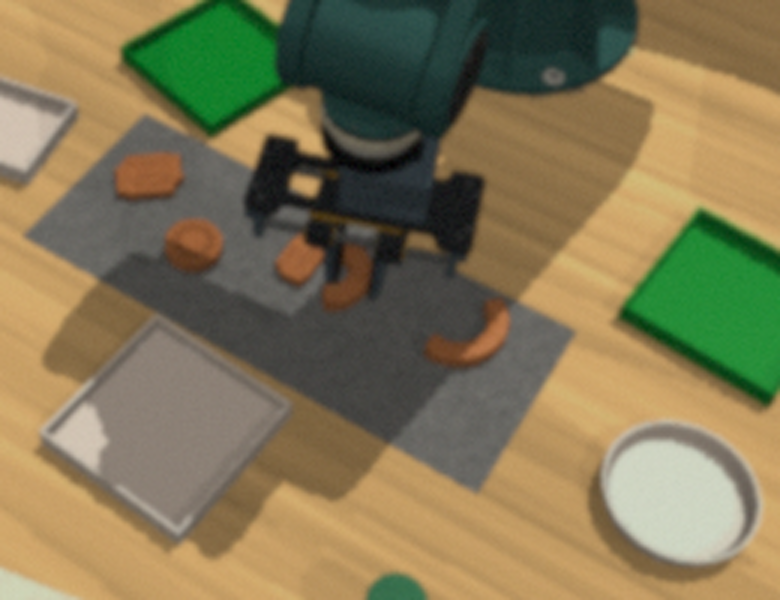

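The crop shows handle_short at (345,275) held level across the top of its bow. The 28 mm opening comes from the 32 mm pads bridging the concave inner side, so the grip is sound and its centre sits about 4 mm towards the arms. I'll place it.

```bash
python3 - <<'E'
s=open("job.py").read()
i=s.index("    manip.move_ptp(P(dst,hi),B)\n"); 
a,b=s[:i],s[i:]; j=b.index("tL,aT")
s=a+"    return place(dst,B,tip,floor,hi)\n"+"def place(dst,B,tip,floor=.0045,hi=.10):\n"+b[:j]+b[j:]
s=s.replace("def pick_place(src,a0,dst,a1,tip,width,","def pick_place(src,a0,dst,a1,tip,wmin,wmax,").replace('if abs(st["opening"]-width)>.005','if not wmin<st["opening"]<wmax')
open("job.py","w").write(s)
E
python3 - <<'E'
from job import *
c=manip.sense()["eef_rot"]; B=max(att(aT),key=lambda B:(B*c).sum())
place(inL(0,-.040),B,.004)
print(pick_place([.4403,.1879],-21,inL(-.008,.040),aT+22,.004,.016,.034))
i=manip.get_image("top");cv2.imwrite("pics/top2.png",cv2.resize(i[160:290,210:540],None,fx=2.4,fy=2.4,interpolation=cv2.INTER_CUBIC));cv2.imwrite("pics/top2raw.png",i)
E
```

```text
touch False underside 0.0049
f [ 0.3  0.4 -0.4]
t 10.1
width 0.0245 lifted 0.0243 grip 26.9
touch False underside 0.0049
f [1.5 0.2 0.9]
t 20.1
True
```

View pics/top2.png

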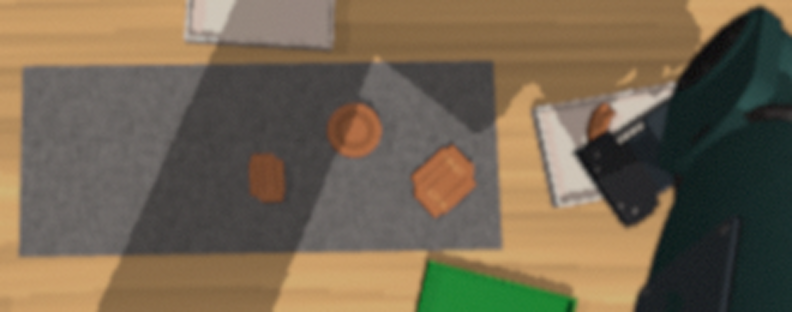

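Both handles are set down (partly visible at (600,118) in the tray) and the other three sherds have not moved. I carry on with the walls and the foot.

```bash
python3 - <<'E'
from job import *
ok=pick_place([.4406,-.1883],130.3,inS(-.033,0),aQ+180,.003,.049,.056); print(ok)
ok=ok and pick_place([.4461,-.0061],179.3,inS(.041,0),aQ+180,.003,.033,.040); print(ok)
ok=ok and pick_place([.4942,-.0975],0,[.4815,.391],25,.0145,.053,.060); print(ok)
if ok:
    manip.move_ptp(P([.42,.25],.25),manip.sense()["eef_rot"])
for n in("top","scene"): cv2.imwrite(f"pics/{n}3.png",manip.get_image(n))
i=cv2.imread("pics/top3.png");cv2.imwrite("pics/top3c.png",cv2.resize(i[110:260,120:530],(800,293),interpolation=cv2.INTER_CUBIC))
E
```

```text
width 0.0516 lifted 0.0516 grip 30.0
touch False underside 0.0048
f [ 0.1  0.6 -0.3]
t 27.7
True
width 0.0364 lifted 0.0363 grip 29.7
touch False underside 0.0049
f [-0.3 -0.6  0.2]
t 36.8
True
width 0.0543 lifted 0.0546 grip 30.0
touch False underside 0.0049
f [0.  0.4 0.8]
t 44.2
True
```

View pics/top3c.png

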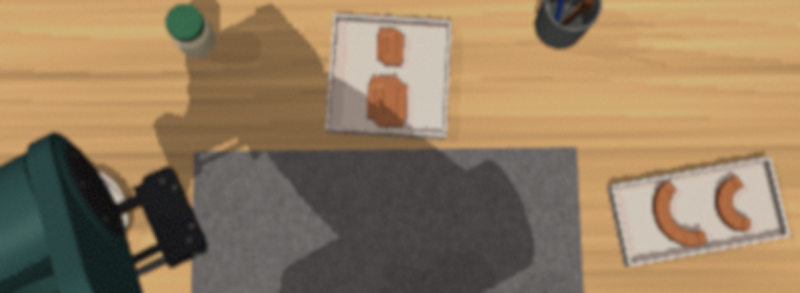

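View pics/scene3.png

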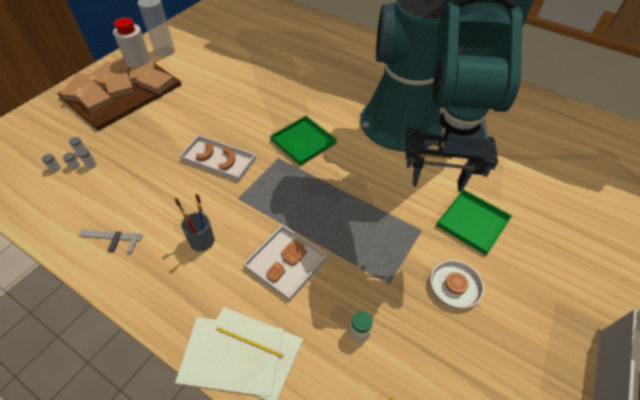

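All five sherds are in their containers: handles at (205,152) and (227,158), walls at (293,252) and (275,272), and the foot at (456,283) in the dish. The end of handle_long comes close to the tray wall, so I check it in an enlargement.

```bash
python3 - <<'E'
from job import *
t=cv2.imread("pics/top3.png");s=cv2.imread("pics/scene3.png");f=lambda i,k=6:cv2.resize(i,None,fx=k,fy=k,interpolation=cv2.INTER_CUBIC)
a=f(t[185:250,425:530],5);b=f(s[130:185,175:260],4.4);d=f(s[255:315,420:495],4.4)
o=np.zeros((600,800,3),np.uint8);o[:a.shape[0],:a.shape[1]]=a;o[330:330+b.shape[0],:b.shape[1]]=b;o[330:330+d.shape[0],400:400+d.shape[1]]=d
cv2.imwrite("pics/chk.png",o)
for c in blobs(t,"clay",100):
    m=c.mean(0)
    if m[0]<530 and 110<m[1]<260:
        w=cast("top",c,.022); T=(tL,aT) if m[0]>425 else (tS,aQ); l=(w-T[0])@R2(T[1])*1e3; print(m.round(),l.min(0).round(1),l.max(0).round(1))
for c in blobs(s,"clay",60):
    m=c.mean(0)
    if abs(m-[456,283]).max()<12: print("foot",cast("scene",c,.02).mean(0))
E
```

```text
[465. 222.] [-43.9  -0.2] [43.3 57. ]
[495. 215.] [-35.3 -62.4] [ 34.4 -23.2]
[318. 161.] [-67.  -25.1] [-0.9 25.4]
[320. 133.] [ 14.  -17.1] [63.1 16.8]
foot [0.48382145 0.39103454]
```

View pics/chk.png

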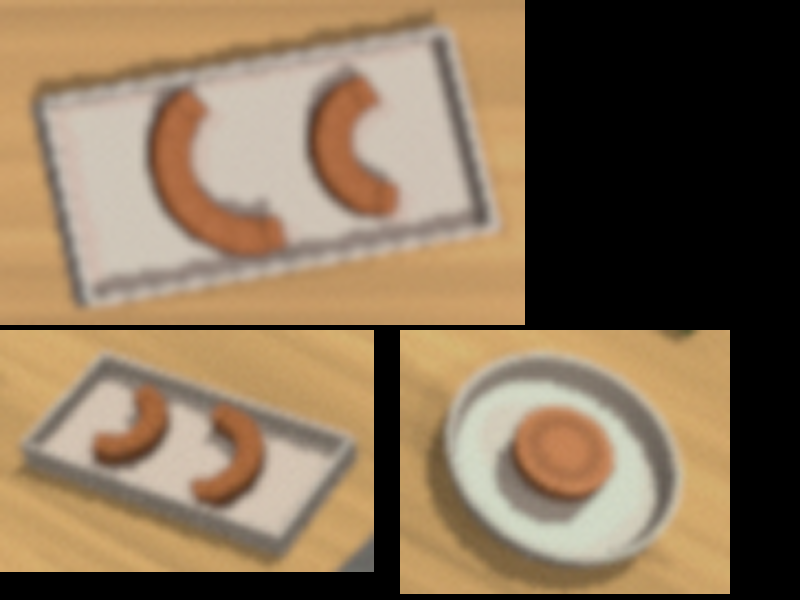

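The enlargement shows both handles flat inside the walls, spanning ±44 mm of the ±48.5 mm available, and the foot centred and level in the dish. I hand the job in.

```bash
python3 -c "
from cell import manip
print(manip.finish_job(), manip.sense()['clock'])"
```

```text
the job is handed in; nothing more can be done
the job is handed in; nothing more can be done
```

All five sherds lie in their trays (handles in the long tray, walls in the square one, foot in the dish), the jar and brush pot were not touched, and the job is handed in at about 46 s of the 122 s allowed, with no verdict shown.

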